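# Third hand: hold a detector head against the sprung face of its jig

### The job

Wind the jig's crank clockwise through its full turn until it reaches its end stop, which brings the white sprung face forward. Then take the blue detector head, stand it upright on the jig's bed and press its aluminium flange flat against that face, centred, with a steady push of about 10 N (red pointer over the green strip) and never more than 20 N, while a technician fastens it. Finish while still holding it pressed there for them - do not let go - and leave the other things on the bench where they are.

Things in the scene. Friction and masses are not known exactly. Their poses are not given: they have to be found in the camera images.
- jig: Assembly jig, rigid, fixed. Origin: on the bench surface, on the bed's centre line; x points from the bed's free end to the carriage, z up. Aluminium bed: x -100..160, y -65..65, top z = 12 mm. Grey carriage 90 mm wide, top z = 73 mm holds the sprung face. Grey gearbox (64 mm across) with the crank at x = 50, y = -150 mm. The gear is self-locking: pushing the face does not turn the crank
- crank_axis (a point): Point on the vertical axis of the crank at the top of its aluminium disc (110 mm across), 40 mm above the bench
- handle_mid (a point): Grip point on the axis of the crank's black upright handle: a cylinder of 18 mm diameter, 45 mm tall, that spins freely on its pin; it stands 45 mm from the crank axis, from z = 41 to 86 mm; this point is at z = 68 mm
- crank (a joint): Crank angle in rad, growing as it is wound clockwise seen from above; end stops at 0 (handle towards jig -y) and 7.4; starts between 0 and 1. It takes about 3 N at the handle and stays where it is left. Each rad brings carriage and face 3.6 mm towards jig -x
- face: White sprung face plate before the carriage, 90 mm wide (y), 1 to 56 mm above the bed. Origin: middle of the front surface (facing jig -x) at bed-top height; axes as the jig's. Crank fully wound, spring free: at jig x = 40 mm, y = 0. Two black marks on its top edge, 66 mm apart, frame the 64 mm flange. The tip of its red pointer is over the green strip (10 mm long, on the carriage) at 6 to 14 N
- spring (a joint): How far the face is pressed back (towards +x of the jig) relative to the carriage, in m: 0 free, 0.025 bottomed. Stiffness 0.8 N per mm, no preload: 10 N at 0.0125
- head: Detector head, 0.24 to 0.39 kg, loose, upright on the bench: blue body 50 (x) x 44 (y) x 50 mm high; on its +x end an aluminium flange 6 mm thick, 64 mm wide (y), 50 mm high; on its -x end a black round connector stub (16 mm across, 12 mm long). Origin: centre of the blue body's underside; z up. Grip it across the 44 mm width
- flange (a point): Middle of the lower edge of the flange's outer surface, 31 mm from the head's origin along its +x; it has to come to the origin of the face
- screw_tray: Bystander: open yellow tray 80 x 70 x 25 mm; origin under its centre
- beaker: Bystander: glass beaker, 68 mm across, 85 mm tall; origin under its centre
- white_bottle: Bystander: white bottle with blue cap, 66 mm across, 160 mm tall; origin under its centre
- amber_jar: Bystander: amber jar, 60 mm across, 80 mm tall; origin under its centre
- screwdriver: Bystander: screwdriver 190 mm long lying along its x; origin about its middle
- standoff: Bystander: brass cylinder, 26 mm across, 50 mm tall; origin under its centre
- small_bottle: Bystander: small white bottle with red cap, 48 mm across, 110 mm tall; origin under its centre
Not all that is in view belongs to the job. What is shaped like the head but brown or yellow is not meant.

How it is judged:
By the outcome, as a careful person would: the job done as asked, in the order asked, and still so for the second after the job is handed in, while the arm keeps its last pose, push and grip.
It also fails if it takes over 72 s, if anything falls off the work surface, if the arm or the gripper's body presses on something with over 40 N, if the wrist force passes 120 N, or if a joint passes its speed limit or range.

### The arm

A 7-joint arm with a two-finger parallel gripper is mounted at the origin on the work surface. World frame = base frame: x ahead of the robot, y to its left, z up, the work surface at z = 0. Lengths are in mm, angles in rad, forces in N, time in s.
With the tool pointing down it reaches from about 375 to 925 mm from the base axis. Payload 3.1 kg.
Tool frame: the origin (TCP) lies between the finger pads; the fingertips stand 8 mm ahead of it and the grasp point (between the pads) lies 11 mm behind it; z points along the fingers, y is the line along which they close (so a half turn about z gives the same grasp; the last joint's range is limited). The gripper opens to 85 mm and grips with 20 to 120 N. Pads are 22 mm wide; open, the fingers measure 114 mm over their backs; the gripper's body (76 mm by 85 mm) begins 54 mm behind the grasp point. The pads swing forward as they close: fully open they stand 13 mm farther back than shut.
Start: joints at [-1.427, 0.383, 0.044, 1.598, -0.018, 1.161, -0.05], TCP at [155.62, 631.099, 239.269] pointing down, gripper open.
Joint ranges: [-2.61, 2.61], [-0.41, 2.15], [-1.48, 1.57], [0, 2.5], [-1.57, 4.71], [0.05, 1.97], [-2.85, 2.85]. Speed limits (rad/s): [2.79, 2.79, 3.14, 3.14, 3.14, 3.14, 3.14].

### API

Orientations are given as a 3x3 rotation matrix whose columns are the frame's x, y, z axes.
In Python, from station import bot gives the robot as it stands.
- The arm moves only by the shell command python3 -m jog 'ROWS' [FORCE]. ROWS is JSON, a list of rows, each a list of 7 numbers: the opening in per cent of the stroke, from 0 (shut) to 100 (fully open), then the shift along the tool's x, y, z in mm, then the turn, a rotation vector about the tool's x, y, z in rad. A call has 1 to 12 rows; each row is the pose to reach, as a shift and turn from the pose commanded when the call began, along the tool's axes at that moment; what a row does not reach only later rows make up. A row lasts 1/10 s, in which the tool goes at most 50 mm and 8.59 degrees, less where a joint would pass 70% of its speed; a pose out of reach is approached as far as the arm can. A call with a gripper value outside its range is refused whole. The fingers move at their own pace and stop on an object; FORCE is the grip in N (left out, the last holds). Time passes only in rows, so rows that repeat a pose let the fingers close. It gives the time, the measured TCP pose, the force, the opening and the grip force at its end, in the units of the state.
- bot.sense(): the state, without advancing time (a new reading comes with each control period).
- bot.camera(name): name is "scene" or "top" or "wrist"; returns (picture, depth): 384x512x3 uint8, red, green, blue; 384x512 float32, mm along the optical axis (not along the pixel's ray), 0 where there is no reading.
- bot.get_calibration(name): a dict with "fx", "fy", "cx", "cy" (pixels), "eye" and "rotation" of the camera in the world. Camera axes: x right, y up, looking along -z (the intrinsics and any distortion apply to the point x, -y, -z); pixel columns grow to the right and rows downward; lengths in mm; the calibration is good to about 2 mm. A picture is of the moment at which its call begins: read the wrist's pose just before it. get_calibration takes no time and is no camera call; for the wrist camera it gives the pose at the moment of the call.
- bot.finish_job(): hands the job in; it is judged then, once.
Trained networks look in the newest picture that a camera, given by its name, has taken for a name from the list of things; names that differ only in an ending like _2 or _b are one class to them, and where a whole thing is asked for, a point or a joint stands for the part that bears it (a point fixed in the world has none). Each returns a list of dicts, best first, with "score" (0 to 1); they miss things now and then, are a little off and sometimes report something else, mostly with a low value. They report only what shows in the picture. A call takes as long as a camera call. They do not tell look-alikes from the thing itself.
- bot.spot_in(camera, thing): "point" ([column, row] as shares, 0 to 1, of the picture: columns of its width, rows of its height, amid what is visible of it).
- bot.mark_of(camera, thing): "point" ([column, row] as shares, 0 to 1, of the picture: columns of its width, rows of its height: a listed point, or the origin of a listed thing).
The state is a dict: "time_s": time; "joint_positions": joint angles; "qvel": joint speeds; "effort": joint torques, N m; "position": TCP position; "orientation": TCP orientation; "ft_force": force on the tool from outside, world axes, zero at the start; "wrist_torque": the same for the moment, N m; "gripper_width": opening from 0.0 (shut) to 1.0 (fully open); "grip_force": force on a finger pad.
Only numpy, scipy, OpenCV 4.12 (cv2) and the standard library are available. Lean on these libraries where they do the work, as an engineer would, in place of code of your own. Each camera call takes 0.05 s, during which the arm holds its last target. There are 200 camera calls.

## Working session

There is one attempt and no reset: what is moved stays moved. The work goes in short steps, Python scripts to look and compute and a shell command to move; the robot and the scene stay as the last step left them, time stands still between calls to the robot, and variables do not carry over. Pictures are saved under pics/ and viewed, at most 10 in all, crops included, and the job is handed in when it is done.

```bash
mkdir -p pics
cat > h.py <<'E'
import numpy as np, cv2
from station import bot
def pix2w(cam,c,r,d,cal=None):
    k=cal or bot.get_calibration(cam)
    p=np.array([(c-k["cx"])/k["fx"]*d,-(r-k["cy"])/k["fy"]*d,-d])
    return np.array(k["eye"])+np.array(k["rotation"])@p
def atz(cam,c,r,z,cal=None):
    k=cal or bot.get_calibration(cam)
    v=np.array(k["rotation"])@np.array([(c-k["cx"])/k["fx"],-(r-k["cy"])/k["fy"],-1])
    e=np.array(k["eye"]); return e+v*(z-e[2])/v[2]
def save(img,n): cv2.imwrite("pics/"+n,cv2.cvtColor(img,cv2.COLOR_RGB2BGR))
E
python3 - <<'E'
from h import *
print(bot.get_calibration("top"))
a,d=bot.camera("top"); b,_=bot.camera("scene")
np.savez("top.npz",a=a,d=d)
save(a,"top.png"); save(b,"scene.png")
for t,z in [("jig",0),("crank_axis",40),("handle_mid",68),("face",12),("head",0),("flange",0)]:
    for f in (bot.mark_of("top",t)[:4]):
        c,r=f["point"][0]*512,f["point"][1]*384
        print(t,round(f["score"],2),round(c),round(r),atz("top",c,r,z).round())
s=bot.sense();print(s["orientation"],s["ft_force"],s["time_s"])
E
```

```text
{'fx': 373.99857623095187, 'fy': 373.99857623095187, 'cx': 244.32744446188985, 'cy': 191.2945819887849, 'eye': array([ 353.94158494,   62.39967054, 1353.84918906]), 'rotation': array([[-0.01074055,  0.98706435, -0.15996441],
       [-0.9998999 , -0.01207535, -0.00737458],
       [-0.00921081,  0.15986919,  0.98709523]])}
jig 0.64 278 221 [462. -49.   0.]
crank_axis 0.79 321 199 [ 535. -200.   40.]
handle_mid 0.58 334 206 [ 508. -238.   68.]
handle_mid 0.43 277 205 [514. -41.  68.]
face 0.51 275 200 [537. -39.  12.]
face 0.15 331 205 [ 517. -241.   12.]
head 0.72 191 208 [513. 266.   0.]
head 0.65 165 231 [433. 362.   0.]
head 0.51 226 205 [523. 141.   0.]
flange 0.76 187 202 [536. 282.   0.]
flange 0.69 230 213 [495. 126.   0.]
flange 0.56 158 227 [445. 385.   0.]
[[-9.70932354e-01  2.39354041e-01 -8.09571679e-05]
 [ 2.39354055e-01  9.70932284e-01 -3.69939653e-04]
 [-9.94262300e-06 -3.78563805e-04 -9.99999928e-01]] [ 0.11231071 -0.82398613 -0.91603261] 0.4
```

View pics/top.png

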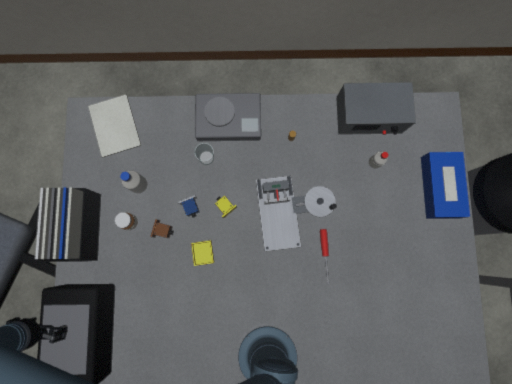

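View pics/scene.png

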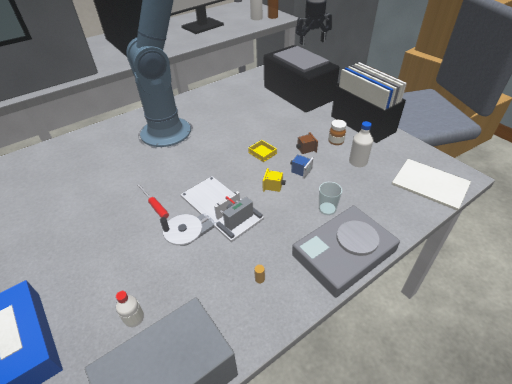

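Top view: blue head at (190,206); look-alikes are yellow at (226,206) and brown at (162,229). The jig is at (278,213), with the crank disc at (320,202) and its handle at (334,206). I choose the blue one and will check it and the jig in a close crop.

Run:
```python
from h import *
z=np.load("top.npz");a=z["a"]
A=cv2.resize(a[170:260,170:350],None,fx=4.4,fy=4.4,interpolation=cv2.INTER_CUBIC); save(A,"crop.png")
d=z["d"]
# jig fit: bright points by depth at bed height
k=bot.get_calibration("top")
R,C=np.mgrid[165:260,150:350]
D=d[165:260,150:350]
P=np.stack([(C-k["cx"])/k["fx"]*D,-(R-k["cy"])/k["fy"]*D,-D],-1)@np.array(k["rotation"]).T+k["eye"]
col=a[165:260,150:350].astype(int)
blue=(col[...,2]-col[...,0]>50)
p=P[blue&(P[...,2]>35)]; print("blue top",p.mean(0),len(p), cv2.minAreaRect(p[:,:2].astype(np.float32)))
b=(P[...,2]>6)&(P[...,2]<18)&(col.min(-1)>130)&(C>250)&(C<302)
q=P[b]; print("bed",len(q),cv2.minAreaRect(q[:,:2].astype(np.float32)))
h=(P[...,2]>60)&(C>325)&(C<342); print("handle",P[h].mean(0),P[h][:,2].max(),h.sum())
dk=(P[...,2]>33)&(P[...,2]<47)&(col.min(-1)>130)&(C>300); q=P[dk]; print("disc",cv2.minEnclosingCircle(q[:,:2].astype(np.float32)))
m=(P[...,2]>45)&(P[...,1]>170)&(P[...,1]<330)&(~blue)&(R<220); q=P[m]; print(cv2.minAreaRect(q[:,:2].astype(np.float32)), P[m][:,2].max())
```

```text
blue top [513.8324637  266.00305567  50.06711368] 153 ((514.3052368164062, 266.04046630859375), (48.10523986816406, 41.53972625732422), 22.342416763305664)
bed 1755 ((493.3482971191406, -46.943199157714844), (259.3731384277344, 128.35842895507812), 6.12725830078125)
handle [ 491.39610711 -205.38051324  190.88786862] 1353.8491890612686 35
disc ((529.4979858398438, -194.06248474121094), 54.36618423461914)
((527.8603515625, 238.89422607421875), (57.83694839477539, 125.87135314941406), 19.555709838867188) 55.47486663753398
```

View pics/crop.png

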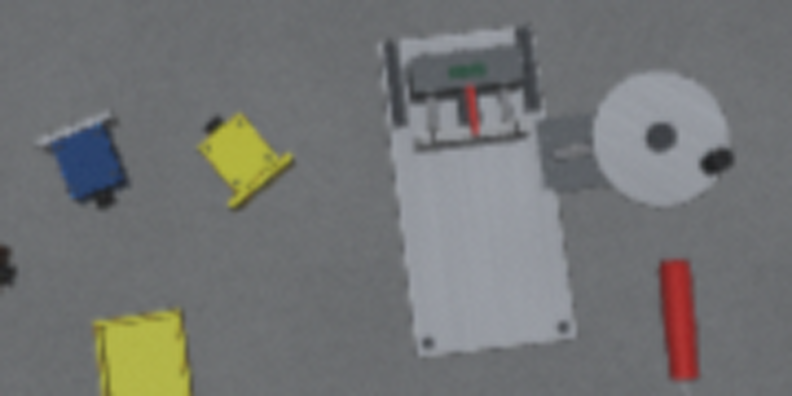

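The crop confirms it: blue head at top-left with its flange facing up-left (yaw about +20°). The jig yaw is about 6.1°, with its origin near (463.5, -50.1). The crank axis is near (529.3, -194), and the handle is about 0.5 rad clockwise from jig -y. I'll set out via the head, for a look in passing.

```bash
python3 -m jog '[[100,-218,-135,0,0,0,-0.2],[100,-435,-269,0,0,0,-0.35],[100,-435,-269,0,0,0,-0.35],[100,-435,-269,0,0,0,-0.35],[100,-435,-269,0,0,0,-0.35],[100,-435,-269,0,0,0,-0.35],[100,-435,-269,0,0,0,-0.35],[100,-435,-269,0,0,0,-0.35],[100,-435,-269,0,0,0,-0.35],[100,-435,-269,0,0,0,-0.35],[100,-435,-269,0,0,0,-0.35],[100,-435,-269,0,0,0,-0.35]]'
python3 - <<'E'
from h import *
k=bot.get_calibration("wrist")
a,d=bot.camera("wrist"); save(a,"w1.png"); np.savez("w1.npz",a=a,d=d)
for t,z in [("head",0),("flange",0)]:
    for f in bot.mark_of("wrist",t)[:3]:
        c,r=f["point"][0]*512,f["point"][1]*384
        print(t,round(f["score"],2),round(c),round(r),atz("wrist",c,r,z,k).round(1))
R,C=np.mgrid[0:384,0:512]
P=np.stack([(C-k["cx"])/k["fx"]*d,-(R-k["cy"])/k["fy"]*d,-d],-1)@np.array(k["rotation"]).T+k["eye"]
col=a.astype(int); m=(col[...,2]-col[...,0]>50)&(P[...,2]>45)&(P[...,2]<55)
p=P[m][:,:2].astype(np.float32); print(len(p),cv2.minAreaRect(p),P[m].mean(0))
E
```

```text
time_s: 1.6
position: [515.8, 262.4, 239.5]
orientation: [[-0.995, -0.101, 0.001], [-0.101, 0.995, -0.001], [-0.001, -0.001, -1.0]]
ft_force: [-0.5, -0.2, 0.0]
gripper_width: 0.999
grip_force: 0.0
head 0.78 258 157 [514.7 260.6   0. ]
head 0.75 155 153 [522.3 145.2   0. ]
head 0.64 359 93 [435.1 360.7   0. ]
flange 0.86 135 127 [495.7 123.7   0. ]
1743 ((513.62060546875, 266.2771911621094), (47.321990966796875, 40.277381896972656), 21.533924102783203) [513.17041058 266.16011584  50.49919694]
```

```bash
python3 -m jog '[[100,56,-494,0,0,0,0],[100,56,-494,0,0,0,0],[100,56,-494,0,0,0,0],[100,56,-494,0,0,0,0],[100,56,-494,0,0,0,0],[100,56,-494,0,0,0,0],[100,56,-494,0,0,0,0],[100,56,-494,0,0,0,0],[100,56,-494,0,0,0,0],[100,56,-494,0,0,0,0],[100,56,-494,0,0,0,0],[100,56,-494,0,0,0,0]]'
cat > hd.py <<'E'
from h import *
import sys
k=bot.get_calibration("wrist")
a,d=bot.camera("wrist"); save(a,sys.argv[1])
R,C=np.mgrid[0:384,0:512]
P=np.stack([(C-k["cx"])/k["fx"]*d,-(R-k["cy"])/k["fy"]*d,-d],-1)@np.array(k["rotation"]).T+k["eye"]
x,y,z=P[...,0],P[...,1],P[...,2]
m=(z>80)&(z<92)&(np.hypot(x-529,y+194)<65)&(d>0)
print("handle top",m.sum(),P[m].mean(0) if m.any() else None, cv2.minEnclosingCircle(P[m][:,:2].astype(np.float32)) if m.any() else None)
m=(z>36)&(z<44)&(np.hypot(x-529,y+194)<70)
print("disc",m.sum(),cv2.minEnclosingCircle(P[m][:,:2].astype(np.float32)))
E
python3 hd.py w2.png
```

```text
time_s: 2.95
position: [511.7, -230.2, 239.1]
orientation: [[-0.994, -0.109, -0.0], [-0.109, 0.994, 0.001], [0.0, 0.001, -1.0]]
ft_force: [0.7, 1.2, 0.2]
gripper_width: 0.999
grip_force: 0.0
handle top 327 [ 504.95912103 -234.17048207   86.09089573] ((505.81719970703125, -233.77810668945312), 9.0518159866333)
disc 7597 ((528.5206298828125, -195.50534057617188), 55.01174545288086)
```

View pics/w2.png

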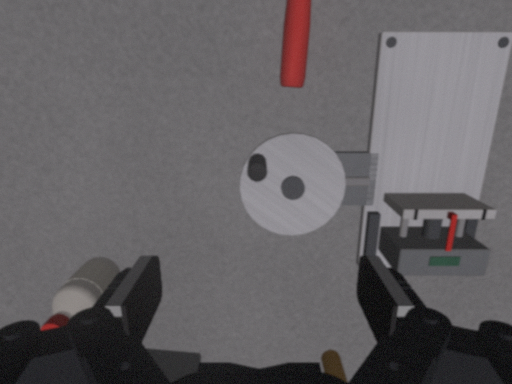

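Wrist view: handle top at (257,160) on the disc centred at (293,185). Axis is (528.9, -194.8), handle (505.8, -233.8), so θ≈0.64 rad and about 6.76 rad remain. Descending to grip the handle.

```bash
python3 -m jog '[[100,6,-3,45,0,0,0],[100,6,-3,90,0,0,0],[100,6,-3,130,0,0,0],[80,6,-3,165,0,0,0],[60,6,-3,180,0,0,0],[40,6,-3,182,0,0,0],[10,6,-3,182,0,0,0],[10,6,-3,182,0,0,0],[10,6,-3,182,0,0,0],[10,6,-3,182,0,0,0],[10,6,-3,182,0,0,0]]' 30
python3 - <<'E'
import numpy as np
from station import bot
s=bot.sense();print(s["position"],s["ft_force"],s["gripper_width"],s["grip_force"])
tx=np.array([-.994,-.109]);ty=np.array([-.109,.994]);ax=np.array([528.9,-194.8])
p=np.array(s["position"][:2]);v0=p-ax;print(np.hypot(*v0));r=45
t0=np.arctan2(v0[1],v0[0]); st=ax+r*np.array([np.cos(t0),np.sin(t0)])
def q(n,f):
    t=t0-n; w=ax+r*np.array([np.cos(t),np.sin(t)])-f; return [round(float(w@tx)),round(float(w@ty))]
# per-call offsets (from start of call), 0.2 rad rows, 12 rows
for c in range(3):
    f=ax+r*np.array([np.cos(t0-2.4*c),np.sin(t0-2.4*c)])
    print(c,[q(2.4*c+.2*(i+1),f) for i in range(12)])
E
```

```text
time_s: 4.1
position: [507.5, -234.3, 58.9]
orientation: [[-0.994, -0.109, 0.003], [-0.109, 0.994, 0.001], [-0.003, 0.001, -1.0]]
ft_force: [1.1, 4.1, 6.9]
gripper_width: 0.199
grip_force: 30.7
[ 507.54538434 -234.31044396   58.94956887] [1.09100352 4.10511441 6.92018487] 0.19876152907817196 30.713446140289307
44.91207846149598
0 [[7, 6], [12, 13], [16, 21], [19, 30], [19, 39], [18, 47], [15, 56], [11, 64], [5, 70], [-3, 76], [-11, 79], [-19, 82]]
1 [[-9, 0], [-18, -1], [-26, -4], [-34, -9], [-40, -15], [-45, -23], [-49, -31], [-51, -40], [-51, -49], [-49, -58], [-46, -66], [-41, -73]]
2 [[6, -6], [14, -11], [22, -15], [31, -16], [40, -16], [49, -14], [57, -10], [64, -5], [70, 2], [75, 9], [78, 18], [80, 27]]
```

```bash
python3 -m jog '[[10,7,6,0,0,0,0],[10,12,13,0,0,0,0],[10,16,21,0,0,0,0],[10,19,30,0,0,0,0],[10,19,39,0,0,0,0],[10,18,47,0,0,0,0],[10,15,56,0,0,0,0],[10,11,64,0,0,0,0],[10,5,70,0,0,0,0],[10,-3,76,0,0,0,0],[10,-11,79,0,0,0,0],[10,-19,82,0,0,0,0]]' 30
python3 - <<'E'
import numpy as np
from station import bot
s=bot.sense();v=s["position"][:2]-np.array([528.9,-194.8]);print(np.hypot(*v),np.arctan2(v[1],v[0]),np.arctan2(-39.5,-21.4)-2.4+2*np.pi)
E
```

```text
time_s: 5.3
position: [513.6, -152.1, 58.8]
orientation: [[-0.994, -0.107, -0.004], [-0.107, 0.994, 0.001], [0.004, 0.002, -1.0]]
ft_force: [-3.3, 0.1, 15.3]
gripper_width: 0.2
grip_force: 31.6
45.343392363540126 1.9143958981757694 1.8158846742153498
```

```bash
python3 -m jog '[[10,-9,0,-1,0,0,0],[10,-18,-1,-1,0,0,0],[10,-26,-4,-1,0,0,0],[10,-34,-9,-1,0,0,0],[10,-40,-15,-1,0,0,0],[10,-45,-23,-1,0,0,0],[10,-49,-31,-1,0,0,0],[10,-51,-40,-1,0,0,0],[10,-51,-49,-1,0,0,0],[10,-49,-58,-1,0,0,0],[10,-46,-66,-1,0,0,0],[10,-41,-73,-1,0,0,0]]' 30
python3 - <<'E'
import numpy as np
from station import bot
s=bot.sense();v=s["position"][:2]-np.array([528.9,-194.8]);t=np.arctan2(v[1],v[0]);print(np.hypot(*v),t)
# stop: theta=7.4 ; theta=0 at jig -y
print("theta",(-np.pi/2+.107-t)%(2*np.pi))
E
```

```text
time_s: 6.5
position: [566.6, -218.7, 59.0]
orientation: [[-0.994, -0.109, 0.004], [-0.109, 0.994, -0.0], [-0.004, -0.001, -1.0]]
ft_force: [5.1, 1.1, 2.5]
gripper_width: 0.202
grip_force: 30.3
44.64940475403493 -0.5656145547617696
theta 5.385003535146459
```

```bash
python3 -m jog '[[10,6,-6,0,0,0,0],[10,14,-11,0,0,0,0],[10,22,-15,0,0,0,0],[10,31,-16,0,0,0,0],[10,40,-16,0,0,0,0],[10,49,-14,0,0,0,0],[10,57,-10,0,0,0,0],[10,64,-5,0,0,0,0],[10,70,2,0,0,0,0],[10,73,6,0,0,0,0],[10,75,9,0,0,0,0],[10,76,12,0,0,0,0]]' 30
cat > th.py <<'E'
import numpy as np
from station import bot
s=bot.sense();v=s["position"][:2]-np.array([528.9,-194.8]);t=np.arctan2(v[1],v[0]);print(np.hypot(*v),t)
print("theta",(-np.pi/2+.107-t)%(2*np.pi)+2*np.pi, s["ft_force"], s["position"])
E
python3 th.py
```

```text
time_s: 7.7
position: [490.4, -218.2, 59.2]
orientation: [[-0.994, -0.108, 0.008], [-0.108, 0.994, -0.006], [-0.007, -0.007, -1.0]]
ft_force: [10.7, -6.9, -7.1]
gripper_width: 0.202
grip_force: 29.6
45.048211683904135 -2.596570533519931
theta 7.415959513904621 [10.71737922 -6.85176813 -7.0647743 ] [ 490.37856139 -218.15465998   59.16085394]
```

```bash
python3 -m jog '[[10,1,2,0,0,0,0],[10,2,4,0,0,0,0],[10,2,4,0,0,0,0]]' 30; python3 th.py
```

```text
time_s: 8.0
position: [490.2, -218.0, 59.2]
orientation: [[-0.994, -0.106, 0.014], [-0.107, 0.994, -0.013], [-0.012, -0.014, -1.0]]
ft_force: [14.1, -9.0, -12.1]
gripper_width: 0.201
grip_force: 29.8
45.104563891836705 -2.600670267706879
theta 7.420059248091569 [ 14.13860382  -8.95821282 -12.09876387] [ 490.23483045 -218.02555377   59.22328292]
```

```bash
python3 -m jog '[[30,-1,-2,0,0,0,0],[60,-1,-2,0,0,0,0],[80,-1,-2,0,0,0,0],[80,-1,-2,0,0,0,0],[80,-1,-2,-40,0,0,0],[80,-1,-2,-85,0,0,0],[80,-1,-2,-130,0,0,0],[90,-1,-2,-170,0,0,0],[90,-1,-2,-180,0,0,0],[90,-1,-2,-180,0,0,0]]'; python3 hd.py w3.png
python3 - <<'E'
from h import *
s=bot.sense();O=np.array(s["orientation"]);print(s["position"],O@[1,0,0],O.T@(np.array([513.8,266.1,200])-s["position"]))
E
```

```text
time_s: 9.0
position: [487.0, -214.2, 240.0]
orientation: [[-0.994, -0.108, 0.004], [-0.108, 0.994, 0.0], [-0.004, -0.0, -1.0]]
ft_force: [-0.2, 0.1, -0.7]
gripper_width: 0.902
grip_force: 0.0
handle top 320 [ 489.50396543 -219.28508417   86.01790227] ((490.2387390136719, -219.34642028808594), 8.922967910766602)
disc 7117 ((528.6890869140625, -195.21714782714844), 55.13348388671875)
[ 485.78806665 -213.52975063  238.0138215 ] [-9.94100033e-01 -1.08467115e-01  9.58945560e-05] [-79.87436464 473.73094192  38.38615977]
```

View pics/w3.png

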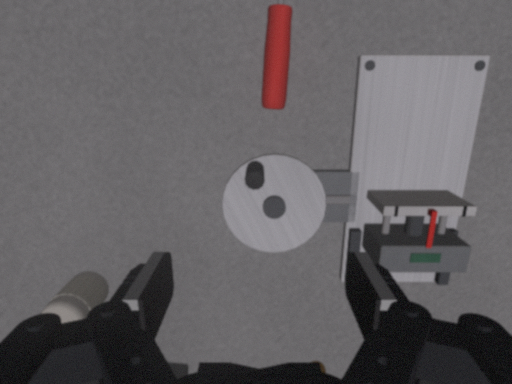

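The handle at (255,172) shows θ≈7.40, at the stop. I'll measure the face from here.

```bash
python3 - <<'E'
from h import *
k=bot.get_calibration("wrist")
a,d=bot.camera("wrist")
R,C=np.mgrid[0:384,0:512]
P=np.stack([(C-k["cx"])/k["fx"]*d,-(R-k["cy"])/k["fy"]*d,-d],-1)@np.array(k["rotation"]).T+k["eye"]
def rect(m,n): 
    p=P[m][:,:2].astype(np.float32); print(n,len(p),P[m].mean(0).round(1),cv2.minAreaRect(p))
box=(R>180)&(R<280)&(C>350)&(C<490)
J=P-np.array([463.5,-50.1,0]); ya=np.radians(6.13); jx=J[...,0]*np.cos(ya)+J[...,1]*np.sin(ya); jy=-J[...,0]*np.sin(ya)+J[...,1]*np.cos(ya)
for z0,z1,x0,x1 in [(64,71,25,60),(69,76,60,160),(20,60,20,60)]:
    m=box&(P[...,2]>z0)&(P[...,2]<z1)&(jx>x0)&(jx<x1)
    rect(m,(z0,z1)); print(np.percentile(jx[m],[1,10,50,90,99]).round(1),np.percentile(jy[m],[1,50,99]).round(1))
m=(P[...,2]>8)&(P[...,2]<16)&(a.min(-1)>110)&(C>340); rect(m,"bed")
m=(P[...,2]>-5)&(P[...,2]<5); print("floor",P[m][:,2].mean())
E
python3 -m jog '[[90,-20,120,10,0,0,-0.1],[90,-80,474,38,0,0,-0.274],[90,-80,474,38,0,0,-0.274],[90,-80,474,38,0,0,-0.274],[90,-80,474,38,0,0,-0.274],[90,-80,474,38,0,0,-0.274],[90,-80,474,38,0,0,-0.274],[90,-80,474,38,0,0,-0.274],[90,-80,474,38,0,0,-0.274],[90,-80,474,38,0,0,-0.274],[90,-80,474,38,0,0,-0.274],[90,-80,474,38,0,0,-0.274]]' 30
cat > hh.py <<'E'
from h import *
s=bot.sense();O=np.array(s["orientation"]);k=bot.get_calibration("wrist");a,d=bot.camera("wrist")
R,C=np.mgrid[0:384,0:512]
P=np.stack([(C-k["cx"])/k["fx"]*d,-(R-k["cy"])/k["fy"]*d,-d],-1)@np.array(k["rotation"]).T+k["eye"]
col=a.astype(int); m=(col[...,2]-col[...,0]>50)&(P[...,2]>45)&(P[...,2]<55)
p=P[m][:,:2].astype(np.float32); r=cv2.minAreaRect(p); print(len(p),r)
print(s["position"],np.degrees(np.arctan2(-O[1,0],-O[0,0])), O.T@(np.array([*r[0],0])-s["position"]))
E
python3 hh.py
```

```text
(64, 71) 990 [507.  -48.2  68.2] ((507.4986267089844, -47.00041961669922), (11.155793190002441, 90.0684814453125), 5.979543209075928)
[38.9 39.4 43.3 48.  49.1] [-46.4  -4.9  42.4]
(69, 76) 2440 [555.2 -41.   73.4] ((548.1373901367188, -42.74905776977539), (49.636497497558594, 90.69930267333984), 5.240719795227051)
[ 78.8  80.3  91.6 104.8 108.6] [-46.   -0.8  41.8]
(20, 60) 1228 [504.5 -51.9  41.3] ((512.663818359375, -46.54313659667969), (21.411846160888672, 90.72720336914062), 6.081357002258301)
[38.8 39.  39.4 42.7 59.5] [-46.7  -6.1  41.8]
bed 17864 [441.1 -55.2  12.4] ((492.65606689453125, -47.88213348388672), (259.85174560546875, 129.82583618164062), 6.1910552978515625)
floor 0.5644581882715353
time_s: 10.3
position: [512.5, 265.7, 197.1]
orientation: [[-0.927, -0.375, -0.005], [-0.375, 0.927, -0.004], [0.006, -0.002, -1.0]]
ft_force: [-0.7, -0.5, -0.1]
gripper_width: 0.899
grip_force: 0.0
2299 ((514.7379760742188, 264.8509826660156), (48.13201141357422, 41.06663131713867), 21.651113510131836)
[512.48134504 265.73332319 197.08766414] 22.04610150891666 [ -2.95951464  -1.3241257  197.07588951]
```

```bash
python3 -m jog '[[90,-2,-1,45,0,0,0],[90,-2,-1,90,0,0,0],[90,-2,-1,130,0,0,0],[90,-2,-1,160,0,0,0],[90,-2,-1,176,0,0,0],[70,-2,-1,176,0,0,0],[40,-2,-1,176,0,0,0],[40,-2,-1,176,0,0,0],[40,-2,-1,176,0,0,0],[40,-2,-1,176,0,0,0],[40,-2,-1,176,0,0,0]]' 60
```

```text
time_s: 11.45
position: [518.2, 266.3, 26.0]
orientation: [[-0.928, -0.373, 0.003], [-0.373, 0.928, 0.002], [-0.003, 0.0, -1.0]]
ft_force: [-0.8, -1.3, 7.0]
gripper_width: 0.506
grip_force: 62.9
```

```bash
python3 -m jog '[[40,0,0,-30,0,0,0],[40,0,0,-75,0,0,0],[40,0,0,-120,0,0,0],[40,50,-70,-120,0,0,0.1],[40,90,-130,-120,0,0,0.2],[40,130,-190,-120,0,0,0.272],[40,165,-240,-120,0,0,0.272],[40,184,-270,-120,0,0,0.272],[40,184,-270,-120,0,0,0.272],[40,184,-270,-120,0,0,0.272]]' 60
python3 - <<'E'
from h import *
s=bot.sense();print(s["position"],s["ft_force"],s["gripper_width"]);O=np.array(s["orientation"]);print(O.round(3))
a,d=bot.camera("top"); w,dw=bot.camera("wrist"); np.savez("t2.npz",a=a,d=d,w=w,dw=dw)
k=bot.get_calibration("wrist")
save(np.hstack([cv2.resize(a[160:260,200:350],(576,384),interpolation=cv2.INTER_CUBIC)[:, :400],w[:, 56:456]]),"t2.png")
for f in bot.mark_of("wrist","flange")[:2]+bot.mark_of("wrist","head")[:2]: print(f["score"],f["point"], atz("wrist",f["point"][0]*512,f["point"][1]*384,s["position"][2]-26,k))
E
```

```text
time_s: 12.45
position: [443.7, -58.1, 143.5]
orientation: [[-0.995, -0.104, -0.003], [-0.104, 0.995, -0.001], [0.003, -0.001, -1.0]]
ft_force: [0.9, 0.3, -2.8]
gripper_width: 0.505
grip_force: 62.4
[443.74979386 -58.08267058 143.52807783] [ 0.91254306  0.25507096 -2.80431952] 0.5053800761633299
[[-0.995 -0.104 -0.003]
 [-0.104  0.995 -0.001]
 [ 0.003 -0.001 -1.   ]]
0.74 [0.8945, 0.6646] [441.1463438   46.65621067 117.52807783]
0.88 [0.9172, 0.7445] [458.74657373  58.14159363 117.52807783]
0.69 [0.5025, 0.6167] [441.30046544 -60.29650638 117.52807783]
```

View pics/t2.png

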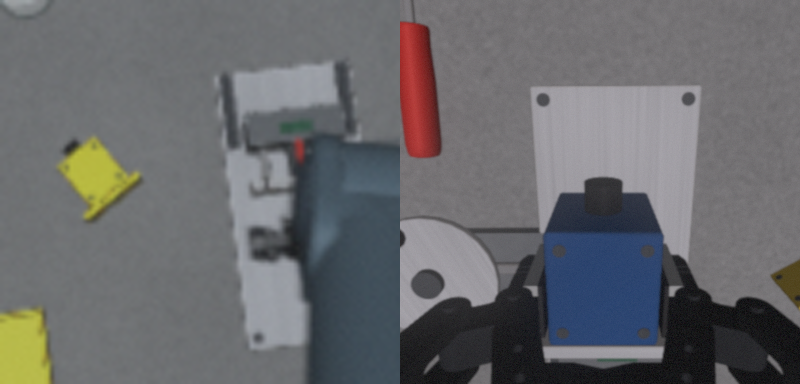

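The head is held straight, with the stub toward jig -x and the flange toward the face (right half, flange at the bottom around (604,352)). I'll measure the head's pose from the blue top.

```bash
cat > hp.py <<'E'
from h import *
F=np.array([502.2,-47.3]);ya=np.radians(6.1);ex=np.array([np.cos(ya),np.sin(ya)]);ey=np.array([-ex[1],ex[0]])
def run():
    s=bot.sense();O=np.array(s["orientation"]);k=bot.get_calibration("wrist");w,dw=bot.camera("wrist")
    R,C=np.mgrid[0:384,0:512]
    P=np.stack([(C-k["cx"])/k["fx"]*dw,-(R-k["cy"])/k["fy"]*dw,-dw],-1)@np.array(k["rotation"]).T+k["eye"]
    col=w.astype(int);b=(col[...,2]-col[...,0]>40)&(dw>0)
    zt=np.percentile(P[b][:,2],80); m=b&(abs(P[...,2]-zt)<4)
    p=P[m]; r=cv2.minAreaRect(p[:,:2].astype(np.float32)); A=np.c_[p[:,:2]-p[:,:2].mean(0),np.ones(len(p))]
    pl=np.linalg.lstsq(A,p[:,2],rcond=None)[0]
    c=np.array(r[0]); print("head c",c.round(1),r[1:],"top z",pl.round(3),"yaw tool",np.degrees(np.arctan2(-O[1,0],-O[0,0])))
    print("tcp",s["position"],"ft",s["ft_force"])
    fl=c+31*ex-F; print("flange rel face jig x,y",fl@ex,fl@ey)
    return w,dw,P
if __name__=="__main__": run()
E
python3 hp.py
```

```text
head c [443.  -54.4] ((50.338191986083984, 43.454345703125), 5.816757678985596) top z [-2.00000e-03 -1.00000e-03  1.68369e+02] yaw tool 6.185112497733451
tcp [445.78064644 -53.84955405 143.77802371] ft [ 0.18529978  0.25372276 -2.83606658]
flange rel face jig x,y -28.634728480903302 -0.7653221385939915
```

```bash
python3 -m jog '[[40,0,1,40,0,0,0],[40,0,1,75,0,0,0],[40,0,1,95,0,0,0],[40,0,1,101,0,0,0],[40,0,1,103,0,0,0],[40,0,1,103,0,0,0],[40,0,1,103,0,0,0]]' 60; python3 hp.py
```

```text
time_s: 13.4
position: [448.2, -52.1, 42.5]
orientation: [[-0.994, -0.111, 0.003], [-0.111, 0.994, 0.0], [-0.003, 0.0, -1.0]]
ft_force: [0.5, -0.3, -3.3]
gripper_width: 0.504
grip_force: 62.2
head c [445.2 -52.7] ((50.48881912231445, 43.34840393066406), 6.000470161437988) top z [ 2.0000e-03 -2.0000e-03  6.7024e+01] yaw tool 6.353238203728914
tcp [448.20803888 -52.10527916  42.46443086] ft [ 0.50659035 -0.29253234 -3.26721254]
flange rel face jig x,y -26.26354553476559 0.6691693907109754
```

```bash
python3 -m jog '[[40,0,0,2,0,0,0],[40,0,0,4,0,0,0],[40,0,0,5,0,0,0],[40,0,0,6,0,0,0],[40,0,0,6,0,0,0],[40,0,0,6,0,0,0]]' 60; python3 hp.py
```

```text
time_s: 14.05
position: [447.4, -52.4, 37.9]
orientation: [[-0.994, -0.11, -0.0], [-0.11, 0.994, 0.002], [-0.0, 0.002, -1.0]]
ft_force: [-8.2, 0.7, 22.6]
gripper_width: 0.506
grip_force: 65.7
head c [444.2 -53. ] ((49.60219955444336, 43.17600631713867), 5.767398357391357) top z [ 0.     0.    62.555] yaw tool 6.2974099722103745
tcp [447.39505113 -52.41851787  37.92168834] ft [-8.16263713  0.69199833 22.64751162]
flange rel face jig x,y -27.269217812358864 0.47782221826085614
```

```bash
python3 -m jog '[[40,0,0,-3,0,0,0],[40,-5,0,-3,0,0,0],[40,-10,0,-3,0,0,0],[40,-15,0,-3,0,0,0],[40,-19,0,-3,0,0,0],[40,-22,0,-3,0,0,0],[40,-22,0,-3,0,0,0],[40,-22,0,-3,0,0,0]]' 60
python3 - <<'E'
from hp import *
w,dw,P=run(); save(cv2.resize(w[180:,130:400],None,fx=2.8,fy=2.8,interpolation=cv2.INTER_CUBIC),"w5.png")
c,_=bot.camera("scene"); save(cv2.resize(c[150:260,140:300],None,fx=5,fy=5,interpolation=cv2.INTER_CUBIC),"s5.png")
E
```

```text
time_s: 14.9
position: [469.2, -50.1, 38.0]
orientation: [[-0.994, -0.11, 0.001], [-0.11, 0.994, -0.001], [-0.001, -0.001, -1.0]]
ft_force: [1.1, -0.6, -1.7]
gripper_width: 0.505
grip_force: 62.5
head c [466.4 -50.6] ((50.125892639160156, 43.07272720336914), 6.115030288696289) top z [-0.0000e+00 -3.0000e-03  6.2613e+01] yaw tool 6.325246859320612
tcp [469.23331459 -50.07849612  38.04665059] ft [ 1.13181592 -0.60886946 -1.66054111]
flange rel face jig x,y -4.990564256202244 0.4839871084861348
```

View pics/w5.png

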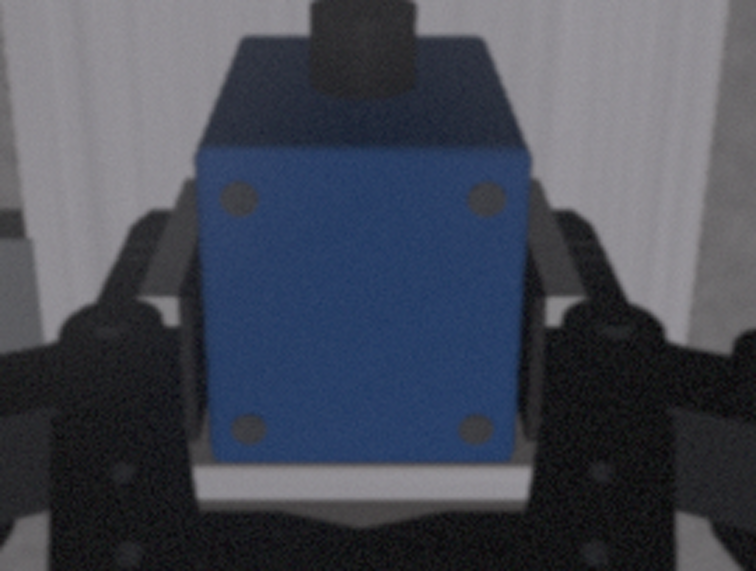

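View pics/s5.png

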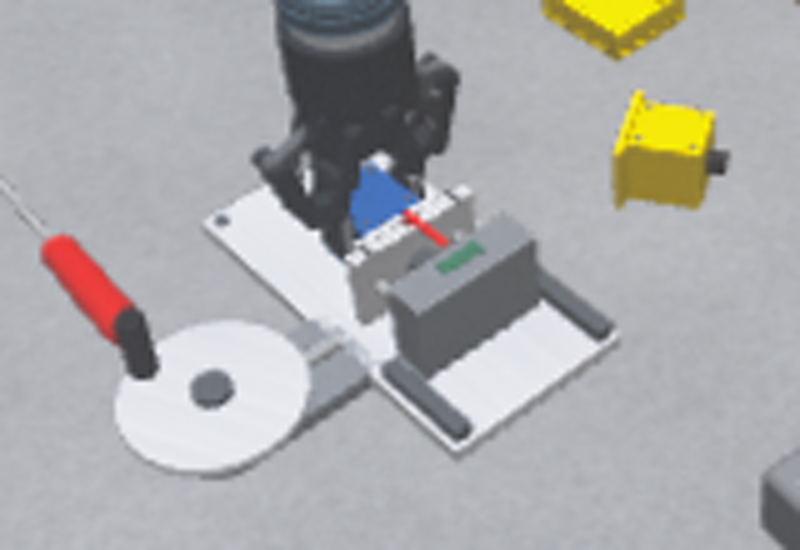

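Scene crop: the head is upright just before the face, roughly between the marks at (363,253) and (450,200); the red pointer at (445,240) is not yet on the green strip at (460,257). Now pressing in steps.

```bash
python3 -m jog '[[40,-2,0,0,0,0,0],[40,-4,0,1,0,0,0],[40,-6,0,1,0,0,0],[40,-8,0,1,0,0,0],[40,-10,0,1,0,0,0],[40,-12,0,1,0,0,0],[40,-12,0,1,0,0,0],[40,-12,0,1,0,0,0]]' 60; python3 hp.py
```

```text
time_s: 15.8
position: [476.4, -49.4, 38.1]
orientation: [[-0.994, -0.109, -0.009], [-0.109, 0.994, 0.002], [0.009, 0.003, -1.0]]
ft_force: [-12.5, -0.8, 19.5]
gripper_width: 0.507
grip_force: 65.0
head c [473.6 -50.1] ((49.993804931640625, 43.28634262084961), 5.709928035736084) top z [-9.0000e-03 -0.0000e+00  6.2804e+01] yaw tool 6.2494355127436805
tcp [476.42098303 -49.38605939  38.11395531] ft [-12.49971581  -0.81401928  19.48976527]
flange rel face jig x,y 2.314461815133064 0.27283682007051074
```

```bash
python3 -m jog '[[40,0,0,-1,0,0,0],[40,0,0,-1,0,0,0],[40,0,0,-1,0,0,0],[40,0,0,-1,0,0,0]]' 60; python3 hp.py
```

```text
time_s: 16.25
position: [477.9, -49.2, 38.1]
orientation: [[-0.994, -0.109, -0.006], [-0.109, 0.994, 0.0], [0.006, 0.001, -1.0]]
ft_force: [-6.6, -0.5, 7.2]
gripper_width: 0.508
grip_force: 63.5
head c [475.  -49.8] ((50.50408935546875, 43.204200744628906), 5.736252784729004) top z [-5.0000e-03 -2.0000e-03  6.2725e+01] yaw tool 6.258027517718568
tcp [477.86495958 -49.24975269  38.11132823] ft [-6.55460702 -0.46089501  7.18289035]
flange rel face jig x,y 3.730862512754505 0.4324627453450941
```

```bash
python3 -m jog '[[40,-2,0,-0.5,0,0,0],[40,-4,0,-0.5,0,0,0],[40,-6,0,-0.5,0,0,0],[40,-8,0,-0.5,0,0,0],[40,-9,0,-0.5,0,0,0],[40,-9,0,-0.5,0,0,0],[40,-9,0,-0.5,0,0,0]]' 60; python3 hp.py
```

```text
time_s: 17.0
position: [482.6, -48.7, 38.3]
orientation: [[-0.994, -0.109, -0.015], [-0.109, 0.994, 0.001], [0.014, 0.003, -1.0]]
ft_force: [-13.6, -0.6, 15.4]
gripper_width: 0.508
grip_force: 64.8
head c [480.2 -49.4] ((50.5639762878418, 43.24861145019531), 5.813751220703125) top z [-1.3000e-02 -1.0000e-03  6.2946e+01] yaw tool 6.234478313935388
tcp [482.60932443 -48.72708107  38.26656749] ft [-13.5650095   -0.59961177  15.39281243]
flange rel face jig x,y 8.885288586805048 0.27391039665248773
```

```bash
python3 -m jog '[[40,0,0,-0.5,0,-0.009,0],[40,0,0,-0.5,0,-0.018,0],[40,-2,0,-0.5,0,-0.018,0],[40,-4,0,-0.5,0,-0.018,0],[40,-4,0,-0.5,0,-0.018,0],[40,-4,0,-0.5,0,-0.018,0]]' 60; python3 hp.py
```

```text
time_s: 17.65
position: [484.5, -48.5, 38.0]
orientation: [[-0.994, -0.108, -0.001], [-0.108, 0.994, 0.003], [0.0, 0.003, -1.0]]
ft_force: [-16.7, -0.7, 16.8]
gripper_width: 0.506
grip_force: 64.6
head c [481.6 -49.2] ((50.26631546020508, 43.28647994995117), 5.661615371704102) top z [-2.0000e-03  0.0000e+00  6.2597e+01] yaw tool 6.219338632799412
tcp [484.4613122  -48.47188357  38.00289259] ft [-16.71157064  -0.73932662  16.79681073]
flange rel face jig x,y 10.299060886036445 0.30785222584799204
```

```bash
python3 -m jog '[[40,0,0,-0.6,0,0,0],[40,0,0,-1.2,0,0,0],[40,-1,0,-1.2,0,0,0],[40,-1,0,-1.2,0,0,0],[40,-1,0,-1.2,0,0,0]]' 60
python3 - <<'E'
from hp import *
run()
c,_=bot.camera("scene"); save(cv2.resize(c[175:225,195:255],None,fx=10,fy=10,interpolation=cv2.INTER_CUBIC),"s6.png")
E
```

```text
time_s: 18.2
position: [485.3, -48.4, 38.1]
orientation: [[-0.994, -0.108, -0.0], [-0.108, 0.994, 0.002], [0.0, 0.002, -1.0]]
ft_force: [-12.5, -2.0, 6.0]
gripper_width: 0.505
grip_force: 63.4
head c [482.4 -49. ] ((50.72187805175781, 43.0432243347168), 6.1000285148620605) top z [-1.0000e-03  0.0000e+00  6.2606e+01] yaw tool 6.220510980248147
tcp [485.34235    -48.36214081  38.05795228] ft [-12.48012754  -2.04380131   5.98237576]
flange rel face jig x,y 11.155687593147443 0.37936456909853583
```

View pics/s6.png

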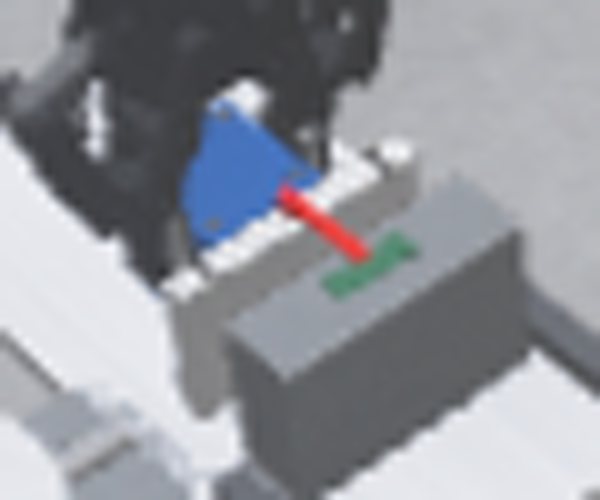

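The pointer tip at (365,250) is over the green strip and the face marks at (200,270) and (375,155) frame the flange. One lateral check of the face against the flange, in the same wrist image.

Run:
```python
from hp import *
w,dw,P=run(); J=P[...,:2]-F; jx=J@ex; jy=J@ey; z=P[...,2]
for n,m in [("face top",(abs(z-68)<2.5)&(jx>10)&(jx<26)&(dw>0)),("flange top",(abs(z-62.5)<2)&(jx>4)&(jx<12)&(dw>0)&(abs(jy)<40)),("bed",(abs(z-12.5)<3)&(jx<-40)&(jx>-130)&(w.min(-1)>100)),("carriage",(abs(z-73.5)<2)&(jx>25)&(jx<70))]:
    print(n,m.sum(), [np.percentile(v[m],[0.5,5,50,95,99.5]).round(1) for v in (jx,jy)] if m.any() else "")
```

```text
head c [482.3 -49. ] ((50.39653015136719, 43.310264587402344), 5.295942306518555) top z [-1.0000e-03 -0.0000e+00  6.2605e+01] yaw tool 6.219553217626176
tcp [485.32201375 -48.37244642  38.03468135] ft [-12.46647898  -1.15305053   5.89126932]
flange rel face jig x,y 11.07193926227981 0.4653116188223606
face top 107 [array([10.3, 10.3, 11.2, 14.6, 16. ]), array([-44.6, -44.2,   0.7,  44.9,  45.1])]
flange top 2130 [array([ 4.1,  4.7,  8. , 11.4, 11.9]), array([-23.8, -21.7,   0.3,  21.8,  24. ])]
bed 54264 [array([-128.8, -125.3,  -91.1,  -47.5,  -40.9]), array([-63.4, -57.6,   0.2,  58.2,  64. ])]
carriage 0
```

```bash
python3 -m jog '[[40,-1,0,0,0,0,0],[40,-2,0,0,0,0,0],[40,-2,0,0,0,0,0],[40,-2,0,0,0,0,0],[40,-2,0,0,0,0,0],[40,-2,0,0,0,0,0],[40,-2,0,0,0,0,0],[40,-2,0,0,0,0,0]]' 60; python3 hp.py
```

```text
time_s: 19.15
position: [486.6, -48.3, 38.1]
orientation: [[-0.994, -0.108, -0.002], [-0.108, 0.994, 0.003], [0.001, 0.003, -1.0]]
ft_force: [-13.9, -0.7, 8.1]
gripper_width: 0.507
grip_force: 63.7
head c [483.9 -48.8] ((50.58794021606445, 43.32701110839844), 5.697631359100342) top z [-2.0000e-03  0.0000e+00  6.2629e+01] yaw tool 6.21520984986855
tcp [486.628759   -48.26478237  38.05849028] ft [-13.89609048  -0.74109997   8.06809054]
flange rel face jig x,y 12.649809990257129 0.4044048635987019
```

Spring travel is about 12 mm, so roughly 10 N, with the head flat, upright, centred and steady. Handing in.

```bash
python3 -c "
from station import bot
print(bot.finish_job())"
```

```text
the job is handed in; nothing more can be done
None
```

I wound the crank to its end stop and handed the job in at about 19 s with the blue head still gripped upright on the bed, its flange flat and centred on the face within about half a millimetre. The push is about 10 N, estimated from the spring travel; the pointer was over the green strip when last seen, just before a final nudge of about 1 mm.

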